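# Interleave two name plates and tip the tote to square the pile into its corner

### The job

In the grey tote, lay the card separator on the metal name plate that is already there, then lay the second plate on the card so the faces cannot scratch - all roughly lengthwise over one another, set down rather than dropped. Then take the tote by its rim and tip it down towards its open corner, the one where the walls stop short, until both plates have slid tight into that corner against both walls, the card still between them. Finish still holding the tote tilted like that, for banding, without letting go and without a finger on the pile; leave the other things on the bench where they are.

Things in the scene. Friction and masses are not known exactly. Their poses are not given: they have to be found in the camera images.
- tote: open grey plastic tote, outside 230 (its x) x 180 (its y) x 50 mm high; straight walls 9 mm thick, floor 4 mm, inside 212 x 162 mm; 0.27 to 0.37 kg, loose. Origin at the centre of its underside, z up; yaw within 0.3 rad of the robot's x. Its -x, -y corner (towards the robot, on the robot's right) is the open corner: the right wall stops 30 mm, the near wall 12 mm short of it; the floor goes on
- tote_corner (a point): the inside corner of the floor at the open corner, at (-106, -81, 4) mm in the tote's frame. Tight in it, a plate or the card lies with its long side along the tote's x, its centre 55 mm from this point along x and 22 mm along y.
- tote_rim (a point): the middle of the top of the tote's far (+x) wall, at (110.5, 0, 50) mm in its frame; any wall may be pinched from above across its 9 mm. Plates slide on the tote (friction 0.12 to 0.18) from a tilt of 7 to 10 degrees, on the card (0.16 to 0.24) from 9 to 14; rubbing along a wall takes up to 25, and 30 to 45, reached slowly, is safe
- plate_a: bare aluminium name-plate blank 110 (x) x 44 (y) x 8 mm with a small dark screw hole in each corner, 0.105 kg; lies loose on the tote's floor near its middle, long side within 0.2 rad of the tote's x. Origin at the centre of its underside
- plate_b: a second aluminium blank, same as plate_a, lying flat on the bench left or right of the tote. Origin at the centre of its underside, x along the 110 mm side
- separator: stiff brown card pad 110 (x) x 44 (y) x 6 mm, 0.020 kg, lying flat on the bench on the other side of the tote. Origin at the centre of its underside, x along the 110 mm side
- shoe_brush: bystander: wooden shoe brush 150 x 50 x 47 mm, bristles down; origin at the centre of its underside
- polish_tin: bystander: round polish tin, 79 mm across, 25 mm high; origin at the centre of its underside
- padlock: bystander: brass padlock lying flat, body 45 x 50 x 18 mm, steel shackle out to 55 mm along its x; origin at the centre of the body's underside
- pincers: bystander: steel pincers with yellow handles, about 220 mm long (x), 70 mm wide, 16 mm high; origin near the middle, at bench level
- hammer: bystander: hammer with wooden handle, 260 mm long (x), head at +x; origin under the middle of its length
- glue_jar: bystander: amber glass jar with black cap, 68 mm across, 85 mm high; origin at the centre of its underside
There are look-alikes about, which are no part of the job. There is more than one size of the separator; the job needs the largest.

How it is judged:
On the way, in this order (a step that is already met when the one before it is completed fails the run):
1. the separator lies flat on the plate in the tote, let go (z of separator in the frame of plate_a between 0.006 and 0.01 m and horizontal distance between separator and plate_a below 0.03 m and angle between the x axis of separator and the x axis of plate_a, either way round below 0.35 rad and contact force between the fingers and separator below 0.05 N), for 0.2 s.
2. the second plate lies flat on the separator, let go (z of plate_b in the frame of separator between 0.004 and 0.008 m and horizontal distance between plate_b and separator below 0.03 m and angle between the x axis of plate_b and the x axis of separator, either way round below 0.35 rad and contact force between the fingers and plate_b below 0.05 N and horizontal distance between separator and plate_a below 0.03 m), for 0.2 s.
3. the tote is held in the fingers, tipped down towards its open corner (contact force between the fingers and tote above 2 N and angle between tote's own x axis and vertical below 1.451 rad and angle between tote's own y axis and vertical below 1.451 rad and angle between tote's own z axis and vertical between 0.26 and 0.96 rad), for 0.2 s.
At the end, for the whole second after the job is handed in: tote held by the fingers (over 2 N), still, tilted 15 to 55 degrees, open corner lowest (7 degrees down along both sides; it may rest on the bench only); plate, card, plate in that order, at rest, untouched, plates within 5 mm of both walls there and 0.08 rad of parallel (card 15 mm, 0.2 rad) (all of step 3 and angular speed of tote below 0.1 rad/s and linear speed of each of tote, plate_a, separator, plate_b below 0.03 m/s and contact force between tote and shoe_brush below 0.2 N and contact force between tote and polish_tin below 0.2 N and contact force between tote and padlock below 0.2 N and contact force between tote and pincers below 0.2 N and contact force between tote and hammer below 0.2 N and contact force between tote and glue_jar below 0.2 N and x of plate_a in the frame of tote between -0.055 and -0.046 m and y of plate_a in the frame of tote between -0.063 and -0.054 m and z of plate_a in the frame of tote between 0.001 and 0.007 m and angle between the x axis of each of plate_a, plate_b and the x axis of tote, either way round below 0.08 rad and contact force between the fingers and plate_a below 0.2 N and x of separator in the frame of tote between -0.055 and -0.036 m and y of separator in the frame of tote between -0.063 and -0.044 m and z of separator in the frame of tote between 0.009 and 0.015 m and angle between the x axis of separator and the x axis of tote, either way round below 0.2 rad and contact force between the fingers and separator below 0.2 N and x of plate_b in the frame of tote between -0.055 and -0.046 m and y of plate_b in the frame of tote between -0.063 and -0.054 m and z of plate_b in the frame of tote between 0.015 and 0.021 m and contact force between the fingers and plate_b below 0.2 N); the arm keeps its last pose, push and grip.
It fails at once if another thing on the bench was disturbed (moved over 25 mm) (distance of any of shoe_brush, polish_tin, padlock, pincers, hammer, glue_jar from where it was at the start of the episode above 0.025 m).
It fails at once if a plate or the card was dropped or thrown (loose and faster than 1.1 m/s, as after falling 60 mm) ((linear speed of plate_a above 1.1 m/s and contact force between the fingers and plate_a below 0.02 N) or (linear speed of separator above 1.1 m/s and contact force between the fingers and separator below 0.02 N) or (linear speed of plate_b above 1.1 m/s and contact force between the fingers and plate_b below 0.02 N)).
It also fails if it takes over 72 s, if anything falls off the work surface, if the arm or the gripper's body presses on something with over 40 N, if the wrist force passes 120 N, or if a joint passes its speed limit or range.

### The arm

A 7-joint arm with a two-finger parallel gripper is mounted at the origin on the work surface. World frame = base frame: x ahead of the robot, y to its left, z up, the work surface at z = 0. Lengths are in m, angles in rad, forces in N, time in s.
With the tool pointing down it reaches from about 0.4 to 0.75 m from the base axis. Payload 19.5 kg.
Tool frame: the origin (TCP) lies on the centre line of the jaws, within the pads' length; the fingertips stand 25 mm ahead of it and the grasp point (between the pads) lies 6 mm ahead of it; z points along the fingers, y is the line along which they close (so a half turn about z gives the same grasp; the last joint's range is limited). The gripper opens to 85 mm and grips with 20 to 120 N. Pads are 22 mm wide; open, the fingers measure 114 mm over their backs; the gripper's body (76 mm by 85 mm) begins 54 mm behind the grasp point. The pads swing forward as they close: fully open they stand 13 mm farther back than shut.
Start: joints at [-1.185, 0.707, -0.028, 1.485, 0.022, 0.951, -0.075], TCP at [0.239, 0.523, 0.256] pointing down, gripper open.
Joint ranges: [-2.71, 2.71], [-0.32, 2.16], [-1.57, 1.52], [0, 2.45], [-1.46, 4.6], [0, 2.02], [-2.83, 2.83]. Speed limits (rad/s): [1.89, 1.89, 2.57, 2.57, 3.01, 3.01, 3.01].

### API

Orientations are given as [roll, pitch, yaw] about the fixed x, y, z axes, in that order (R = Rz(yaw) Ry(pitch) Rx(roll)).
In Python, from bench import sensors, imaging, manip gives the robot as it stands.
- The arm moves only by the tool play_rows, never from a script. Its argument "commands" is a list of rows, each a list of 7 numbers: the closure, from -1 (fully open) to 1 (shut), then the shift along the tool's x, y, z as a fraction of full scale, then the turn, a rotation vector about the tool's x, y, z as a fraction of full scale. A call has 1 to 12 rows; each row is the pose to reach, as a shift and turn from the pose commanded when the call began, along the tool's axes at that moment; what a row does not reach only later rows make up. Full scale, the value 1, is 0.75 m for a shift and 30 degrees for a turn. A row lasts 1/8 s, in which the tool goes at most 62.5 mm and 10.7 degrees, less where a joint would pass 70% of its speed; a pose out of reach is approached as far as the arm can. A call with a number of a shift or a turn outside -1 to 1 is refused whole. A call with a gripper value outside its range is refused whole. The fingers move at their own pace and stop on an object; "grip_force" is the grip in N (left out, the last holds). Time passes only in rows, so rows that repeat a pose let the fingers close. It gives the time, the measured TCP pose, the force, the opening and the grip force at its end, in the units of the state.
- sensors.state(): the state, without advancing time (a new reading comes with each control period).
- imaging.snapshot(name): name is "side" or "top"; returns a dict with "frame" (420x560x3 uint8, red, green, blue), "depth" (420x560 float32, m along the optical axis (not along the pixel's ray), 0 where there is no reading), "fx", "fy", "cx", "cy" (pixels), "camera_from_world" (4x4, takes a point from world to camera coordinates). Camera axes: x right, y down, z forward; pixel columns grow to the right and rows downward; lengths in m; the calibration is good to about 2 mm. A picture is of the moment at which its call begins.
- manip.close_job(): hands the job in; it is judged then, once.
The state is a dict: "time": time; "q": joint angles; "qd": joint speeds; "joint_torque": joint torques, N m; "eef_pos": TCP position; "eef_rot": TCP orientation; "force": force on the tool from outside, world axes, zero at the start; "moment": the same for the moment, N m; "width": finger opening in m; "gripper_force": force on a finger pad.
Only numpy, scipy, OpenCV 4.12 (cv2) and the standard library are available. Lean on these libraries where they do the work, as an engineer would, in place of code of your own. Each camera call takes 0.05 s, during which the arm holds its last target. There are 200 camera calls.

## Working session

There is one attempt and no reset: what is moved stays moved. The work goes in short steps, Python scripts to look and compute and a tool call to move; the robot and the scene stay as the last step left them, time stands still between calls to the robot, and variables do not carry over. Pictures are saved under pics/ and viewed, at most 10 in all, crops included, and the job is handed in when it is done.

Besides the shell and the picture viewer there is one more tool, called after "Emit:" as name(argument=value, ...), one argument or row to a line, values as JSON. play_rows: Moves the arm, as the interface text tells. Its arguments: {"type":"object","properties":{"commands":{"type":"array","items":{"type":"array","items":{"type":"number"}}},"grip_force":{"type":"number"}},"required":["commands"]}

```bash
ls; mkdir -p pics; python3 - <<'E'
from bench import sensors, imaging
import cv2,numpy as np
s=sensors.state();print(s)
for n in("top","side"):
    d=imaging.snapshot(n);cv2.imwrite(f"pics/{n}0.png",d["frame"][:,:,::-1]);np.savez(f"{n}0.npz",**d)
    print(n,d["fx"],d["fy"],d["cx"],d["cy"],d["camera_from_world"].round(4).tolist())
E
```

```text
pics
{'time': 0.0, 'q': array([-1.18469767,  0.70709829, -0.02764797,  1.48498369,  0.02197751,
        0.95092442, -0.07550277]), 'qd': array([-1.24429139e-03, -3.03790861e-03, -6.63209903e-04, -8.20619654e-05,
        1.13066259e-03,  7.11545645e-05,  5.60534990e-04]), 'joint_torque': array([ 7.36715538e-04, -8.83219671e+01,  1.23518083e+00, -2.36161923e+01,
        1.69710210e-02,  6.70760710e-03, -5.30877367e-05]), 'eef_pos': array([0.23843286, 0.52297251, 0.25583348]), 'eef_rot': array([-3.14047978e+00, -1.71818186e-06,  2.71380155e+00]), 'force': array([0.15474362, 0.87341356, 0.25323326]), 'moment': array([-0.03992533,  0.01144246,  0.01717474]), 'gripper_force': 0.0, 'width': 0.08522039189710498}
top 446.51238751414405 446.51238751414405 286.09395589620993 204.91864925044013 [[0.0173, -0.9998, 0.0061, -0.1021], [-0.9938, -0.0179, -0.1099, 0.4803], [0.1099, -0.0042, -0.9939, 1.3297], [0.0, 0.0, 0.0, 1.0]]
side 518.4495653018403 518.4495653018403 275.4472018293503 211.52536787744205 [[0.7908, -0.6118, 0.0182, -0.4379], [-0.4678, -0.6233, -0.6266, 0.226], [0.3947, 0.487, -0.7791, 1.2378], [0.0, 0.0, 0.0, 1.0]]
```

View pics/top0.png

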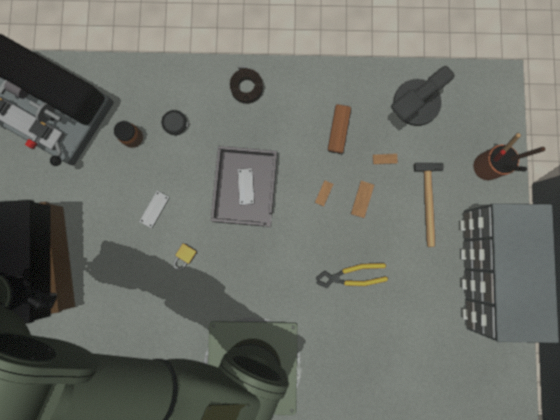

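View pics/side0.png

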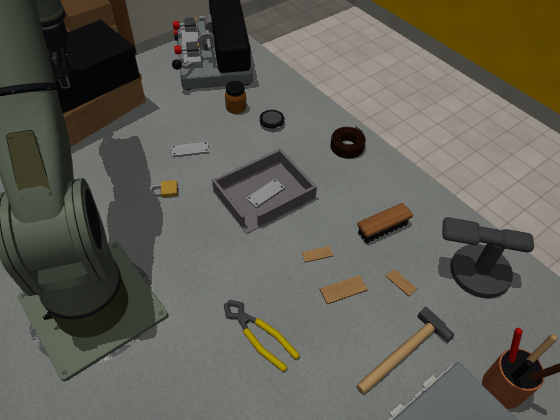

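The top view shows the tote at about (246,186) with plate_a inside it at (246,187), plate_b at (154,209), and the largest card at (361,198). The smaller cards are at (324,193) and (385,159). The side view shows the same layout, with the large card at (344,290) and plate_b at (190,149).

```bash
cat > h.py <<'E'
import numpy as np,cv2
from bench import imaging,sensors
def ray(d,uv,z):
    """pixels -> world points on plane(s) z"""
    uv=np.atleast_2d(np.asarray(uv,float));T=d["camera_from_world"];R=T[:3,:3];c=-R.T@T[:3,3]
    r=np.c_[(uv[:,0]-d["cx"])/d["fx"],(uv[:,1]-d["cy"])/d["fy"],np.ones(len(uv))]@R
    return c+r*((z-c[2])/r[:,2])[:,None]
def cloud(d):
    v,u=np.mgrid[:420,:560];Z=d["depth"];T=d["camera_from_world"]
    p=np.stack([(u-d["cx"])/d["fx"]*Z,(v-d["cy"])/d["fy"]*Z,Z],-1)
    return (p-T[:3,3])@T[:3,:3]
def comps(d,mask,lo,hi):
    n,l,st,ce=cv2.connectedComponentsWithStats(mask.astype(np.uint8))
    return [(l==i) for i in range(1,n) if lo<st[i,4]<hi]
def masks(d):
    h=cv2.cvtColor(d["frame"],cv2.COLOR_RGB2HSV).astype(int)
    return (h[...,1]<40)&(h[...,2]>140),(h[...,0]>5)&(h[...,0]<17)&(h[...,1]>90)&(h[...,2]>90)
def rect(d,m,z):
    c=max(cv2.findContours(m.astype(np.uint8),0,cv2.CHAIN_APPROX_NONE)[0],key=cv2.contourArea)
    p=ray(d,c[:,0],z)[:,:2]
    (x,y),(w,h),a=cv2.minAreaRect((p*1000).astype(np.float32))
    if h>w:w,h,a=h,w,a+90
    a=(a+90)%180-90
    return round(x),round(y),round(w),round(h),round(np.radians(a),3)
E
python3 - <<'E'
from h import *
for n in("top","side"):
    d=dict(np.load(n+"0.npz"));P=cloud(d)
    for k,m in zip(("plate","card"),masks(d)):
        for c in comps(d,m,60,2000):
            q=P[c];z=np.median(q[:,2])
            if .2<q[:,0].mean()<.75 and abs(q[:,1].mean())<.45:
                v,u=np.nonzero(c);print(n,k,u.mean().round(),v.mean().round(),c.sum(),"z",z.round(4),rect(d,c,z),(q.mean(0)*1000).round(1))
    # tote rim: depth points at 42..56mm near tote
    m=(abs(P[...,2]-.05)<.008)&(abs(P[...,0]-.49)<.17)&(abs(P[...,1]-.0)<.2)
    for c in comps(d,m,150,9000):
        v,u=np.nonzero(c);print(n,"rim",u.mean(),v.mean(),c.sum(),np.median(P[c][:,2]),rect(d,c,.05))
E
```

```text
top plate 245.0 186.0 466 z 0.011 (539, 33, 110, 45, np.float64(0.084)) [538.1  32.6  16.6]
top plate 153.0 209.0 466 z 0.0067 (465, 314, 109, 44, np.float64(-0.485)) [464.  312.2  12.2]
top card 339.0 128.0 694 z 0.0457 (719, -251, 146, 46, np.float64(-0.168)) [ 716.7 -250.1   53.5]
top card 385.0 159.0 194 z 0.0033 (636, -400, 73, 26, np.float64(-1.501)) [ 633.  -396.6   17.4]
top card 324.0 193.0 200 z 0.0039 (524, -210, 73, 27, np.float64(-0.404)) [ 524.2 -209.3    3.7]
top card 362.0 199.0 438 z 0.0051 (507, -328, 105, 40, np.float64(-0.295)) [ 506.6 -327.9    8.3]
top rim 242.0541611624835 182.78203434610305 757 0.048372979427260564 (538, 34, 230, 180, np.float64(-0.069))
side plate 258.0 193.0 66 z 0.012 (529, 42, 83, 11, np.float64(0.06)) [524.4  41.1  12. ]
side card 385.0 218.0 778 z 0.0473 (721, -254, 147, 47, np.float64(-0.168)) [ 715.  -256.9   54.1]
side card 317.0 254.0 280 z 0.0047 (526, -211, 76, 30, np.float64(-0.387)) [ 521.8 -214.7   12.7]
side card 401.0 282.0 313 z 0.0047 (637, -402, 76, 32, np.float64(-1.512)) [ 636.1 -403.2    8.3]
side card 343.0 289.0 684 z 0.0065 (509, -331, 108, 45, np.float64(-0.291)) [ 508.  -330.3    8.1]
side rim 264.69032258064516 183.36881720430108 930 0.04895203660121614 (537, 31, 233, 187, np.float64(-0.075))
```

```bash
cat >> h.py <<'E'
from scipy.spatial.transform import Rotation as Ro
def go(p,R,start=None):
    """row numbers from a start pose (default: measured) to world pose p,R ; returns also pose"""
    if start is None:
        s=sensors.state();start=(s["eef_pos"],Ro.from_euler("xyz",s["eef_rot"]))
    p0,R0=start
    sh=R0.inv().apply(np.asarray(p)-p0)/.75; t=(R0.inv()*R).as_rotvec()/np.radians(30)
    print("row",sh.round(4).tolist(),t.round(3).tolist(),"rows>=",round(np.linalg.norm(sh)*12,1))
    return (np.asarray(p),R)
def down(yaw):return Ro.from_euler("xyz",[np.pi,0,yaw])
E
python3 - <<'E'
from h import *
a=go([.48,.12,.22],down(2.849)); go([.508,-.33,.12],down(2.849),a)
E
```

```text
row [-0.5159, -0.3553, 0.0482] [-0.002, -0.0, -0.258] rows>= 7.5
row [-0.2088, -0.5637, 0.1333] [0.0, 0.0, 0.0] rows>= 7.4
```

Emit:
play_rows(
  commands=[
    [-0.4,-0.516,-0.355,0.048,-0.002,0,-0.258],
    [-0.4,-0.516,-0.355,0.048,-0.002,0,-0.258],
    [-0.4,-0.516,-0.355,0.048,-0.002,0,-0.258],
    [-0.4,-0.516,-0.355,0.048,-0.002,0,-0.258],
    [-0.4,-0.516,-0.355,0.048,-0.002,0,-0.258],
    [-0.4,-0.516,-0.355,0.048,-0.002,0,-0.258],
    [-0.4,-0.516,-0.355,0.048,-0.002,0,-0.258],
    [-0.4,-0.516,-0.355,0.048,-0.002,0,-0.258],
  ],
  grip_force=30,
)

```text
time: 1.1
eef_pos: [0.4812, 0.1172, 0.2199]
eef_rot: [3.142, -0.0, 2.846]
force: [0.0, -0.0, -0.2]
width: 0.0597
gripper_force: 0.0
```

Emit:
play_rows(
  commands=[
    [-0.4,-0.209,-0.564,0.133,0,0,0],
    [-0.4,-0.209,-0.564,0.133,0,0,0],
    [-0.4,-0.209,-0.564,0.133,0,0,0],
    [-0.4,-0.209,-0.564,0.133,0,0,0],
    [-0.4,-0.209,-0.564,0.133,0,0,0],
    [-0.4,-0.209,-0.564,0.133,0,0,0],
    [-0.4,-0.209,-0.564,0.133,0,0,0],
    [-0.4,-0.209,-0.564,0.133,0,0,0],
    [-0.4,-0.209,-0.564,0.133,0,0,0],
  ],
)

```text
time: 2.22
eef_pos: [0.5074, -0.3314, 0.1192]
eef_rot: [3.141, -0.001, 2.846]
force: [-0.6, 0.5, 0.5]
width: 0.0598
gripper_force: 0.0
```

```bash
python3 - <<'E'
from h import *
s=sensors.state();print(s["time"],s["q"].round(2),s["width"],s["force"])
go([.508,-.330,.035],down(2.849))
E
```

```text
2.225 [ 0.65  0.94 -0.25  1.5   0.3   0.74  1.54] 0.05981336065619271 [-0.62082759  0.45672118  0.52476   ]
row [-0.0004, 0.0019, 0.1123] [0.002, -0.002, -0.005] rows>= 1.3
```

Emit:
play_rows(
  commands=[
    [-0.4,0,0.002,0.07,0,0,0],
    [-0.4,0,0.002,0.112,0,0,0],
    [-0.4,0,0.002,0.12,0,0,0],
    [-0.4,0,0.002,0.12,0,0,0],
  ],
)

```text
time: 2.72
eef_pos: [0.5092, -0.3279, 0.031]
eef_rot: [3.141, 0.001, 2.849]
force: [-0.1, -0.3, -0.6]
width: 0.0597
gripper_force: 0.0
```

```bash
python3 - <<'E'
from h import *
for n in("side",):
    d=imaging.snapshot(n);c=d["frame"][200:400,240:460,::-1];cv2.imwrite("pics/s1.png",cv2.resize(c,None,fx=3.3,fy=2.9))
print(sensors.state()["force"],sensors.state()["eef_pos"])
E
```

```text
[-0.23305575  0.30054658  0.49451747] [ 0.50932705 -0.32821567  0.03145193]
```

View pics/s1.png

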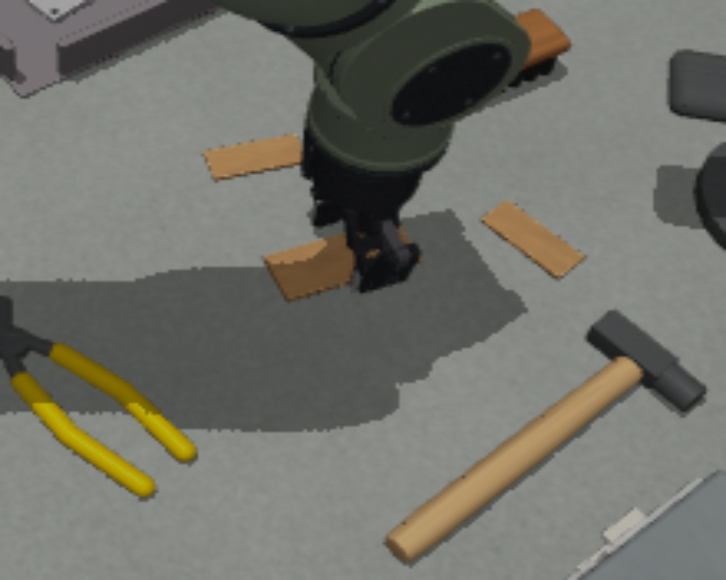

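The crop shows the fingers straddling the large card at about (350,255). Next I probe down to the bench.

Emit:
play_rows(
  commands=[
    [-0.4,0,0,0.003,0,0,0],
    [-0.4,0,0,0.005,0,0,0],
    [-0.4,0,0,0.008,0,0,0],
    [-0.4,0,0,0.008,0,0,0],
  ],
)

```text
time: 3.28
eef_pos: [0.5087, -0.3283, 0.024]
eef_rot: [3.141, -0.0, 2.849]
force: [-0.9, -0.7, 0.6]
width: 0.0599
gripper_force: 0.0
```

Emit:
play_rows(
  commands=[
    [-0.4,0,0,0.0015,0,0,0],
    [0.1,0,0,0.0015,0,0,0],
    [0.1,0,0,0.0015,0,0,0],
    [0.1,0,0,0.0015,0,0,0],
    [0.1,0,0,0.0015,0,0,0],
  ],
)

```text
time: 3.9
eef_pos: [0.5088, -0.3284, 0.0233]
eef_rot: [3.141, 0.0, 2.849]
force: [-0.7, -0.4, 5.6]
width: 0.0429
gripper_force: 33.4
```

```bash
python3 - <<'E'
from h import *
a=go([.51,-.31,.13],down(2.849)); a=go([.539,.033,.13],down(3.226),a);go([.539,.033,.050],down(3.226),a)
E
```

```text
row [0.0055, 0.0241, -0.1423] [0.001, 0.001, -0.0] rows>= 1.7
row [0.0949, 0.449, 0.0] [-0.0, 0.0, -0.72] rows>= 5.5
row [0.0, -0.0, 0.1067] [0.0, 0.0, 0.0] rows>= 1.3
```

Emit:
play_rows(
  commands=[
    [0.1,0,0,-0.02,0,0,0],
    [0.1,0,0,-0.09,0,0,0],
    [0.1,0,0,-0.14,0,0,0],
    [0.1,0,0,-0.14,0,0,0],
  ],
)

```text
time: 4.4
eef_pos: [0.5096, -0.329, 0.1314]
eef_rot: [-3.141, 0.005, 2.849]
force: [-1.0, -0.1, -0.1]
width: 0.0425
gripper_force: 30.8
```

```bash
python3 - <<'E'
from h import *
a=go([.539,.033,.13],down(3.226));print(sensors.state()["width"],sensors.state()["force"])
E
```

```text
row [0.1019, 0.4734, 0.0014] [-0.002, 0.009, -0.721] rows>= 5.8
0.04245807616974825 [-1.00563737 -0.07827658 -0.05557178]
```

Emit:
play_rows(
  commands=[
    [0.1,0.01,0.07,0.0,0,0,-0.1],
    [0.1,0.03,0.14,0.0,0,0,-0.2],
    [0.1,0.05,0.22,0.0,0,0,-0.35],
    [0.1,0.07,0.3,0.0,0,0,-0.5],
    [0.1,0.085,0.38,0.0,0,0,-0.6],
    [0.1,0.095,0.44,0.0,0,0,-0.7],
    [0.1,0.102,0.473,0.001,0,0,-0.72],
    [0.1,0.102,0.473,0.001,0,0,-0.72],
  ],
)

```text
time: 5.4
eef_pos: [0.5375, 0.0354, 0.1274]
eef_rot: [3.14, -0.0, -3.054]
force: [-0.0, -1.1, 0.7]
width: 0.0425
gripper_force: 30.8
```

```bash
python3 - <<'E'
from h import *
s=sensors.state();print(s["width"],s["q"].round(2))
a=go([.539,.033,.050],down(3.226));go([.539,.033,.037],down(3.226))
for n in("top",):
    d=imaging.snapshot(n);P=cloud(d)
    for c in comps(d,masks(d)[1],60,2000): 
        q=P[c]
        if abs(q[:,1].mean())<.15: print(n,rect(d,c,np.median(q[:,2])),np.median(q[:,2]))
E
```

```text
0.04254258227403753 [ 0.    0.85 -0.24  1.75  0.33  0.58  1.22]
row [-0.0017, -0.0035, 0.1032] [0.003, -0.0, 0.006] rows>= 1.2
row [-0.0017, -0.0036, 0.1205] [0.003, -0.0, 0.006] rows>= 1.4
```

Emit:
play_rows(
  commands=[
    [0.1,-0.001,-0.003,0.04,0,0,0],
    [0.1,-0.001,-0.003,0.09,0,0,0],
    [0.1,-0.001,-0.003,0.11,0,0,0],
    [0.1,-0.001,-0.003,0.118,0,0,0],
    [0.1,-0.001,-0.003,0.121,0,0,0],
  ],
)

```text
time: 6.08
eef_pos: [0.5391, 0.031, 0.0374]
eef_rot: [3.141, 0.001, -3.058]
force: [-0.2, 0.4, -0.3]
width: 0.0431
gripper_force: 30.8
```

Emit:
play_rows(
  commands=[
    [0.1,0,0.0,0.0015,0,0,0],
    [0.1,0,0.0,0.0025,0,0,0],
  ],
)

```text
time: 6.32
eef_pos: [0.539, 0.0312, 0.0355]
eef_rot: [3.141, 0.001, -3.057]
force: [-0.2, -0.1, -0.2]
width: 0.0431
gripper_force: 30.8
```

Emit:
play_rows(
  commands=[
    [0.1,0,0.0,0.0012,0,0,0],
    [0.1,0,0.0,0.0012,0,0,0],
    [0.0,0,0.0,0.0012,0,0,0],
    [-0.2,0,0.0,0.0012,0,0,0],
    [-0.35,0,0.0,0.0005,0,0,0],
    [-0.35,0,0.0,-0.03,0,0,0],
    [-0.35,0,0.0,-0.1,0,0,0],
    [-0.35,0,0.0,-0.15,0,0,0],
    [-0.35,0,0,-0.15,0,0,0],
  ],
)

```text
time: 7.45
eef_pos: [0.5396, 0.0312, 0.1498]
eef_rot: [3.141, 0.004, -3.058]
force: [-0.4, 0.6, -2.0]
width: 0.0581
gripper_force: 0.0
```

```bash
python3 - <<'E'
from h import *
a=go([.465,.3135,.15],down(2.657)); go([.465,.3135,.04],down(2.657),a)
E
```

```text
row [0.0676, 0.3835, -0.0001] [0.004, 0.007, 1.086] rows>= 4.7
row [0.0, -0.0, 0.1467] [0.0, 0.0, 0.0] rows>= 1.8
```

Emit:
play_rows(
  commands=[
    [-0.4,0.068,0.383,0,0,0,0.99],
    [-0.4,0.068,0.383,0,0,0,0.99],
    [-0.4,0.068,0.383,0,0,0,0.99],
    [-0.4,0.068,0.383,0,0,0,0.99],
    [-0.4,0.068,0.383,0,0,0,0.99],
    [-0.4,0.068,0.383,0,0,0,0.99],
    [-0.4,0.068,0.383,0,0,0,0.99],
  ],
)

```text
time: 8.32
eef_pos: [0.4639, 0.3122, 0.1472]
eef_rot: [-3.141, 0.0, 2.707]
force: [-0.2, -0.1, 0.2]
width: 0.0596
gripper_force: 0.0
```

```bash
python3 - <<'E'
from h import *
d=imaging.snapshot("top");P=cloud(d);cv2.imwrite("pics/t2.png",cv2.resize(d["frame"][110:260,100:400,::-1],None,fx=2.6,fy=2.6))
for c in comps(d,masks(d)[1],60,2000): 
    q=P[c]; print(rect(d,c,np.median(q[:,2])),np.median(q[:,2]))
print(sensors.state()["q"].round(2))
go([.465,.3135,.04],down(2.657))
E
```

```text
(719, -251, 146, 46, np.float64(-0.162)) 0.04549536702703112
(612, -697, 87, 43, np.float64(0.275)) 0.10727279788848604
(636, -400, 72, 26, np.float64(-1.504)) 0.003467943521017851
(538, 29, 105, 41, np.float64(0.09)) 0.01707355199653206
(524, -210, 73, 27, np.float64(-0.404)) 0.0031366421996937106
[-0.63  0.83 -0.04  1.67  0.05  0.64  0.44]
row [-0.0002, 0.0025, 0.1431] [-0.0, 0.0, 0.094] rows>= 1.7
```

View pics/t2.png

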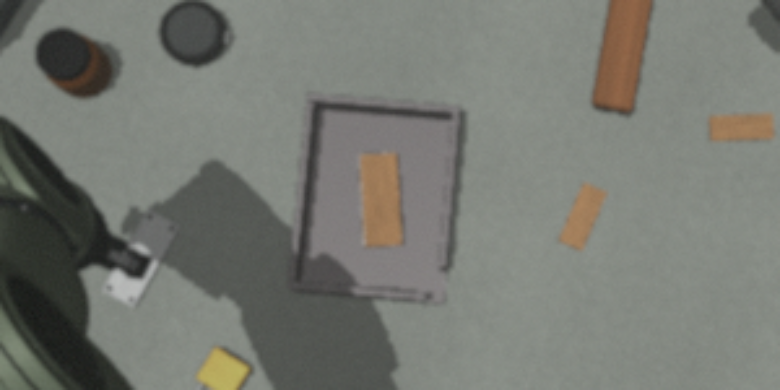

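The card lies flat on plate_a, at about (381,200) in the crop, aligned with it, and the gripper is above plate_b at (140,258).

Emit:
play_rows(
  commands=[
    [-0.4,0,0.0025,0.05,0,0,0.094],
    [-0.4,0,0.0025,0.12,0,0,0.094],
    [-0.4,0,0.0025,0.158,0,0,0.094],
    [-0.4,0,0.0025,0.163,0,0,0.094],
    [-0.4,0,0.0025,0.163,0,0,0.094],
    [0.1,0,0.0025,0.163,0,0,0.094],
    [0.1,0,0.0025,0.163,0,0,0.094],
    [0.1,0,0.0025,0.163,0,0,0.094],
    [0.1,0,0.0025,0.163,0,0,0.094],
  ],
  grip_force=40,
)

```text
time: 9.5
eef_pos: [0.4652, 0.315, 0.0267]
eef_rot: [3.139, 0.001, 2.658]
force: [0.2, -1.6, 9.2]
width: 0.0424
gripper_force: 40.1
```

Emit:
play_rows(
  commands=[
    [0.1,0,0,-0.02,0,0,0],
    [0.1,0,0,-0.08,0,0,0],
    [0.1,0,0,-0.14,0,0,0],
    [0.1,0,0,-0.14,0,0,0],
  ],
)

```text
time: 10.0
eef_pos: [0.4656, 0.3155, 0.1344]
eef_rot: [3.135, 0.002, 2.658]
force: [0.2, 1.1, -1.8]
width: 0.042
gripper_force: 41.3
```

```bash
python3 - <<'E'
from h import *
s=sensors.state();print(s["force"],s["width"],s["eef_pos"])
a=go([.539,.032,.14],down(-3.057))
for n in("side","top"):
    d=imaging.snapshot(n);P=cloud(d)
    for c in comps(d,masks(d)[0],20,2000):
        q=P[c]
        if abs(q[:,1].mean()-.31)<.1:print(n,c.sum(),q.min(0).round(3),q.max(0).round(3),np.median(q[:,2]))
    if n=="side":
        cv2.imwrite("pics/s2.png",cv2.resize(d["frame"][50:220,110:300,::-1],None,fx=3.5,fy=3.5))
E
```

```text
[ 0.24838291  1.1375179  -1.81846719] 0.042034521268071695 [0.46561455 0.31554812 0.13440373]
row [-0.2624, -0.2892, -0.0086] [0.01, 0.008, -1.085] rows>= 4.7
side 62 [0.426 0.304 0.11 ] [0.457 0.352 0.121] 0.11540927300825671
top 41 [ 0.855  0.337 -0.007] [0.888 0.371 0.007] -0.0016001361435081171
top 25 [ 0.801  0.265 -0.007] [0.824 0.281 0.005] -0.0010329829636231437
top 238 [ 0.333 -0.088 -0.009] [0.702 0.281 1.375] -0.0010723560873179432
top 128 [ 0.394  0.2   -0.006] [0.442 0.375 0.529] 0.11223044321273795
top 30 [ 0.313  0.244 -0.01 ] [0.352 0.256 0.003] -0.0005859428096677152
top 36 [ 0.297  0.254 -0.008] [0.322 0.287 0.004] -0.0010034920324418959
top 23 [ 0.293  0.212 -0.006] [0.31  0.231 0.015] 0.00030819302089899717
top 58 [-0.059  0.244 -0.009] [-0.026  0.281  0.005] -0.0015443797976816367
top 22 [-0.057 -0.088 -0.006] [0.333 0.311 1.375] -0.0015890501857791358
```

View pics/s2.png

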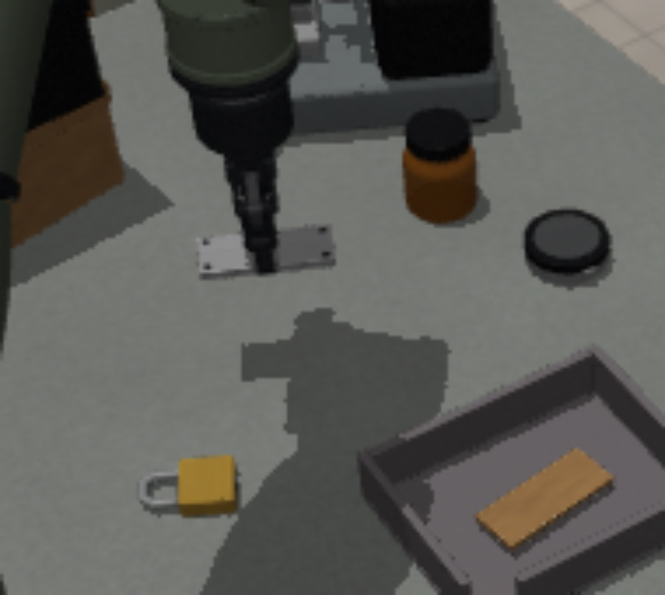

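The side crop shows plate_b held level in the fingers at about (265,250), and the card in the tote at (545,500).

Emit:
play_rows(
  commands=[
    [0.1,-0.04,-0.045,-0.01,0,0,-0.15],
    [0.1,-0.08,-0.09,-0.01,0,0,-0.35],
    [0.1,-0.13,-0.14,-0.01,0,0,-0.6],
    [0.1,-0.17,-0.19,-0.01,0,0,-0.8],
    [0.1,-0.21,-0.24,-0.01,0,0,-0.95],
    [0.1,-0.24,-0.27,-0.01,0,0,-1],
    [0.1,-0.262,-0.289,-0.009,0.01,0.008,-1],
    [0.1,-0.262,-0.289,-0.009,0.01,0.008,-1],
  ],
)

```text
time: 11.1
eef_pos: [0.5376, 0.03, 0.1361]
eef_rot: [-3.138, -0.007, -3.104]
force: [0.5, 0.9, -1.3]
width: 0.0424
gripper_force: 41.3
```

```bash
python3 - <<'E'
from h import *
s=sensors.state();print(s["force"],s["width"],s["eef_pos"])
a=go([.539,.0315,.049],down(-3.057));a=go([.539,.0315,.046],down(-3.057))
E
```

```text
[ 0.5154606   0.8610774  -1.25658849] 0.042382655848157556 [0.53762902 0.02998041 0.13606359]
row [-0.0027, 0.0024, 0.1161] [-0.006, -0.013, -0.089] rows>= 1.4
row [-0.0027, 0.0024, 0.1201] [-0.006, -0.013, -0.089] rows>= 1.4
```

Emit:
play_rows(
  commands=[
    [0.1,-0.002,0.002,0.04,-0.003,-0.006,-0.09],
    [0.1,-0.002,0.002,0.08,-0.003,-0.006,-0.09],
    [0.1,-0.002,0.002,0.105,-0.003,-0.006,-0.09],
    [0.1,-0.002,0.002,0.115,-0.003,-0.006,-0.09],
    [0.1,-0.002,0.002,0.117,-0.003,-0.006,-0.09],
  ],
)

```text
time: 11.72
eef_pos: [0.5386, 0.0333, 0.0491]
eef_rot: [-3.14, -0.002, -3.054]
force: [-0.7, 0.2, -0.6]
width: 0.0419
gripper_force: 41.3
```

Emit:
play_rows(
  commands=[
    [0.1,0,0,0.0015,0,0,0],
    [0.1,0,0,0.003,0,0,0],
    [0.1,0,0,0.003,0,0,0],
  ],
)

```text
time: 12.1
eef_pos: [0.5389, 0.0328, 0.0472]
eef_rot: [-3.14, -0.002, -3.054]
force: [0.0, -0.2, -1.4]
width: 0.042
gripper_force: 41.3
```

Emit:
play_rows(
  commands=[
    [0.1,0,0,0.0015,0,0,0],
    [0.1,0,0,0.003,0,0,0],
    [0.1,0,0,0.003,0,0,0],
  ],
)

```text
time: 12.48
eef_pos: [0.5389, 0.0329, 0.0449]
eef_rot: [-3.14, -0.002, -3.054]
force: [-0.7, -0.4, 3.4]
width: 0.0421
gripper_force: 41.7
```

Contact. Open and retreat.

Emit:
play_rows(
  commands=[
    [0.05,0,0,0.0,0,0,0],
    [-0.1,0,0,0.0,0,0,0],
    [-0.3,0,0,0,0,0,0],
    [-0.35,0,0,0,0,0,0],
    [-0.35,0,0,-0.03,0,0,0],
    [-0.35,0,0,-0.1,0,0,0],
    [-0.35,0,0,-0.2,0,0,0],
    [-0.35,0,0,-0.2,0,0,0],
  ],
)

```text
time: 13.48
eef_pos: [0.54, 0.0332, 0.1982]
eef_rot: [-3.14, 0.003, -3.054]
force: [-0.2, -0.8, -0.4]
width: 0.0577
gripper_force: 0.0
```

```bash
python3 - <<'E'
from h import *
y=-.07
c=np.array([.538,.034]);r=c+.1105*np.array([np.cos(y),np.sin(y)]);print("rim",r)
print(sensors.state()["q"].round(2))
for yaw in (y+np.pi/2,y-np.pi/2): a=go([*r,.17],down(yaw))
E
```

```text
rim [0.64822939 0.02627132]
[ 0.04  0.74 -0.31  1.68  0.31  0.76  1.25]
row [-0.1428, -0.0217, 0.038] [0.003, 0.006, 3.3] rows>= 1.8
row [-0.1428, -0.0217, 0.038] [-0.006, 0.003, -2.7] rows>= 1.8
```

Emit:
play_rows(
  commands=[
    [-0.35,0,0,0,0,0,0.333],
    [-0.35,0,0,0,0,0,0.666],
    [-0.35,0,0,0,0,0,1],
  ],
)

```text
time: 13.85
eef_pos: [0.5389, 0.0329, 0.1943]
eef_rot: [-3.139, -0.002, 2.7]
force: [1.1, -0.2, -0.6]
width: 0.0578
gripper_force: 0.0
```

Emit:
play_rows(
  commands=[
    [-0.5,0,0,0,0,0,0.333],
    [-0.5,0,0,0,0,0,0.666],
    [-0.5,0,0,0,0,0,1],
  ],
)

```text
time: 14.22
eef_pos: [0.5389, 0.033, 0.1942]
eef_rot: [-3.138, 0.0, 2.176]
force: [0.1, 0.7, -0.1]
width: 0.064
gripper_force: 0.0
```

Emit:
play_rows(
  commands=[
    [-0.5,0,0,0,0,0,0.333],
    [-0.5,0,0,0,0,0,0.666],
    [-0.5,0,0,0,0,0,1],
  ],
)

```text
time: 14.6
eef_pos: [0.5389, 0.033, 0.1942]
eef_rot: [-3.139, 0.002, 1.652]
force: [0.2, 0.6, -0.1]
width: 0.0638
gripper_force: 0.0
```

```bash
python3 - <<'E'
from h import *
d=imaging.snapshot("top");P=cloud(d);d2=imaging.snapshot("side");Q=cloud(d2)
for n,D,X in(("t",d,P),("s",d2,Q)):
    ins=(abs(X[...,0]-.538)<.1)&(abs(X[...,1]-.034)<.075)
    m=ins&(X[...,2]>.02)&(X[...,2]<.034)
    for c in comps(D,m,100,3000): print(n,c.sum(),np.median(X[c][:,2]),rect(D,c,.026))
    for c in comps(D,masks(D)[0]&ins,20,3000): print("mask",n,c.sum(),np.median(X[c][:,2]),rect(D,c,.026))
im=d2["frame"][130:250,190:340,::-1];cv2.imwrite("pics/s3.png",cv2.resize(im,None,fx=4.5,fy=4.5))
m=(abs(Q[...,2]-.05)<.006)&(abs(Q[...,0]-.538)<.14)&(abs(Q[...,1]-.034)<.12)
c=max(comps(d2,m,100,9000),key=lambda a:a.sum());print("rim",rect(d2,c,.05))
print(sensors.state()["q"].round(2))
a=go([.6482,.0263,.17],down(1.5008))
E
```

```text
t 141 0.02458863709202103 (526, 20, 80, 30, np.float64(0.025))
mask t 107 0.02460434700879358 (510, 21, 49, 27, np.float64(0.025))
s 513 0.025920971325871296 (539, 28, 113, 50, np.float64(0.088))
mask s 345 0.02620928043655634 (540, 35, 109, 41, np.float64(0.166))
rim (537, 31, 233, 186, np.float64(-0.066))
[-0.21  0.75  0.16  1.7  -0.16  0.72  0.12]
row [-0.0215, 0.1445, 0.032] [-0.005, 0.004, 0.296] rows>= 1.8
```

View pics/s3.png

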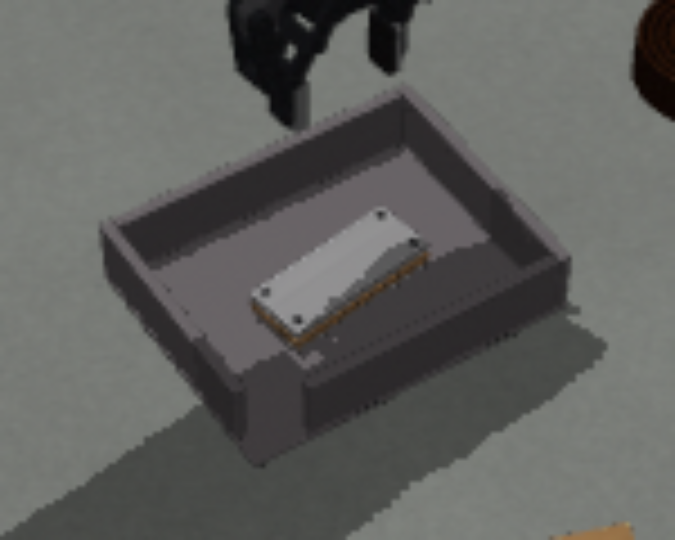

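The pile is plate, card, plate with its top at 26 mm; the open corner is at about (260,450) in this crop.

```bash
cat > tilt.py <<'E'
from h import *
yt=-.07;Rt=Ro.from_euler("z",yt);c0=np.array([.538,.033,0])
piv=c0+Rt.apply([-.115,-.09,0])
def tilt(p,R,deg,lift=0.,dirn=(-1,-1)):
    """pose of a tool fixed to the tote after tipping it by deg about its outer bottom corner"""
    l=np.array([*dirn,0.]);l/=np.linalg.norm(l)
    ax=Rt.apply(np.cross([0,0,1],l));Q=Ro.from_rotvec(ax*np.radians(deg))
    return piv+Q.apply(p-piv)+[0,0,lift],Q*R
E
python3 - <<'E'
from tilt import *
R=down(1.5008);p=c0+Rt.apply([.1105,0,.17]);go(p,R)
a=(p-[0,0,.126],R)
for g in(10,20,30,35):
    q=tilt(*a,g,.004);print(g,q[0].round(3));go(*q,a)
E
```

```text
row [-0.0229, 0.1445, 0.032] [-0.005, 0.004, 0.296] rows>= 1.8
10 [0.64  0.018 0.086]
row [-0.0104, -0.0104, -0.0561] [-0.236, 0.236, 0.0] rows>= 0.7
20 [0.627 0.007 0.122]
row [-0.0269, -0.0269, -0.1035] [-0.471, 0.471, 0.0] rows>= 1.3
30 [ 0.609 -0.009  0.154]
row [-0.0489, -0.0489, -0.1462] [-0.707, 0.707, 0.0] rows>= 1.9
35 [ 0.599 -0.018  0.168]
row [-0.0618, -0.0618, -0.1653] [-0.825, 0.825, -0.0] rows>= 2.2
```

Emit:
play_rows(
  commands=[
    [0.3,-0.023,0.1445,0.032,-0.005,0.004,0.296],
    [0.3,-0.023,0.1445,0.032,-0.005,0.004,0.296],
    [0.3,-0.023,0.1445,0.032,-0.005,0.004,0.296],
    [0.3,-0.023,0.1445,0.032,-0.005,0.004,0.296],
  ],
)

```text
time: 15.2
eef_pos: [0.6478, 0.0251, 0.1701]
eef_rot: [-3.141, -0.0, 1.506]
force: [0.1, 0.2, -0.7]
width: 0.0299
gripper_force: 0.0
```

Emit:
play_rows(
  commands=[
    [0.3,-0.02,-0.02,0,-0.25,0.25,0],
    [0.3,-0.04,-0.04,0,-0.5,0.5,0],
    [0.3,-0.062,-0.062,0,-0.75,0.75,0],
    [0.3,-0.062,-0.062,0.0,-0.825,0.825,0],
    [0.3,-0.062,-0.062,0.0,-0.825,0.825,0],
  ],
)

```text
time: 15.82
eef_pos: [0.5975, -0.0192, 0.1711]
eef_rot: [2.678, -0.418, 1.604]
force: [1.8, -0.3, 0.0]
width: 0.0301
gripper_force: 0.0
```

```bash
python3 - <<'E'
from tilt import *
s=sensors.state();print(s["q"].round(2))
R=down(1.5008);p=c0+Rt.apply([.1105,0,.17]);q=tilt(p-[0,0,.126],R,35,.004);print("err to intended:",q[0]);go(*q)
go(p-[0,0,.07],R)
E
```

```text
[ 0.52  0.87 -0.61  1.92 -0.46  0.04  0.58]
err to intended: [ 0.59872513 -0.01774584  0.16800311]
row [0.0, -0.0005, 0.0048] [0.004, -0.004, 0.006] rows>= 0.1
row [0.0136, 0.0131, 0.1293] [0.83, -0.828, 0.006] rows>= 1.6
```

The tilt is reachable, with joint 6 near its limit, so I will stop at about 33°. Now going back and descending onto the rim.

Emit:
play_rows(
  commands=[
    [0.3,0.0,0.0,0,0.3,-0.3,0],
    [0.3,0.004,0.004,0.03,0.6,-0.6,0],
    [0.3,0.0136,0.0131,0.1,0.83,-0.828,0.006],
    [0.3,0.0136,0.0131,0.1293,0.83,-0.828,0.006],
    [0.3,0.0136,0.0131,0.1293,0.83,-0.828,0.006],
    [0.3,0.0136,0.0131,0.1293,0.83,-0.828,0.006],
  ],
)

```text
time: 16.58
eef_pos: [0.6491, 0.0288, 0.0989]
eef_rot: [-3.138, 0.001, 1.506]
force: [0.5, -0.3, -0.9]
width: 0.0298
gripper_force: 0.0
```

```bash
python3 - <<'E'
from tilt import *
R=down(1.5008);p=c0+Rt.apply([.1105,0,.044]);go(p,R)
E
```

```text
row [-0.0047, -0.0007, 0.0732] [-0.006, 0.002, 0.009] rows>= 0.9
```

Emit:
play_rows(
  commands=[
    [0.3,-0.004,-0.0007,0.03,0,0,0.009],
    [0.3,-0.0047,-0.0007,0.06,0,0,0.009],
    [0.3,-0.0047,-0.0007,0.073,0,0,0.009],
    [0.3,-0.0047,-0.0007,0.073,0,0,0.009],
    [0.6,-0.0047,-0.0007,0.073,0,0,0.009],
    [0.9,-0.0047,-0.0007,0.073,0,0,0.009],
    [0.95,-0.0047,-0.0007,0.073,0,0,0.009],
    [0.95,-0.0047,-0.0007,0.073,0,0,0.009],
  ],
  grip_force=100,
)

```text
time: 17.58
eef_pos: [0.649, 0.0229, 0.0456]
eef_rot: [-3.141, 0.0, 1.496]
force: [-1.7, -0.9, 6.8]
width: 0.0077
gripper_force: 98.9
```

```bash
python3 - <<'E'
from tilt import *
s=sensors.state();print(s["force"],s["width"],s["gripper_force"])
a=(s["eef_pos"],Ro.from_euler("xyz",s["eef_rot"]))
print(go(*tilt(*a,0,.003),a)[0])
for g in(3,6,9,12,15,18,21,24,27,30,33):
    q=tilt(*a,g,.004);print(g,end=" ");go(*q,a)
E
```

```text
[-1.654509   -0.92747232  6.81139336] 0.007749489282414697 98.86842727661133
row [-0.0, -0.0, -0.004] [0.0, 0.0, -0.0] rows>= 0.0
[0.64902765 0.02289187 0.04859033]
3 row [-0.0026, -0.0025, -0.0207] [-0.07, 0.071, -0.0] rows>= 0.3
6 row [-0.0057, -0.0056, -0.036] [-0.141, 0.142, -0.0] rows>= 0.4
9 row [-0.0094, -0.0093, -0.0509] [-0.211, 0.213, -0.0] rows>= 0.6
12 row [-0.0136, -0.0135, -0.0656] [-0.282, 0.284, -0.0] rows>= 0.8
15 row [-0.0184, -0.0183, -0.0799] [-0.352, 0.355, -0.0] rows>= 1.0
18 row [-0.0237, -0.0235, -0.0939] [-0.422, 0.426, -0.0] rows>= 1.2
21 row [-0.0295, -0.0293, -0.1074] [-0.493, 0.497, -0.0] rows>= 1.4
24 row [-0.0358, -0.0355, -0.1205] [-0.563, 0.568, -0.0] rows>= 1.6
27 row [-0.0426, -0.0423, -0.1331] [-0.633, 0.639, -0.0] rows>= 1.8
30 row [-0.0498, -0.0495, -0.1452] [-0.704, 0.71, -0.0] rows>= 1.9
33 row [-0.0575, -0.0571, -0.1568] [-0.774, 0.781, -0.001] rows>= 2.1
```

Emit:
play_rows(
  commands=[
    [0.95,-0.001,-0.001,-0.01,-0.02,0.02,0],
    [0.95,-0.0026,-0.0025,-0.0207,-0.07,0.071,0],
    [0.95,-0.004,-0.004,-0.028,-0.105,0.106,0],
    [0.95,-0.0057,-0.0056,-0.036,-0.141,0.142,0],
    [0.95,-0.0075,-0.0075,-0.0435,-0.176,0.177,0],
    [0.95,-0.0094,-0.0093,-0.0509,-0.211,0.213,0],
    [0.95,-0.0094,-0.0093,-0.0509,-0.211,0.213,0],
  ],
)

```text
time: 18.45
eef_pos: [0.6412, 0.0159, 0.0832]
eef_rot: [3.032, -0.111, 1.501]
force: [0.6, 0.3, -5.5]
width: 0.0077
gripper_force: 97.6
```

```bash
cat >> tilt.py <<'E'
def topo(n,pic=None):
    """tote attitude from its floor/rim points, and the bright plate's place in the tote frame as the tool holds it"""
    d=imaging.snapshot(n)
    if pic:cv2.imwrite(pic,cv2.resize(d["frame"][110:250,190:350,::-1],None,fx=4.5,fy=4.2))
    return d,cloud(d)
E
python3 - <<'E'
from tilt import *
s=sensors.state();print(s["force"],s["width"],s["q"].round(2))
d,P=topo("side","pics/s4.png")
E
```

```text
[ 0.60133286  0.25899293 -5.45052312] 0.007749770415367447 [-0.09  1.    0.12  1.52 -0.4   0.54  0.23]
```

View pics/s4.png

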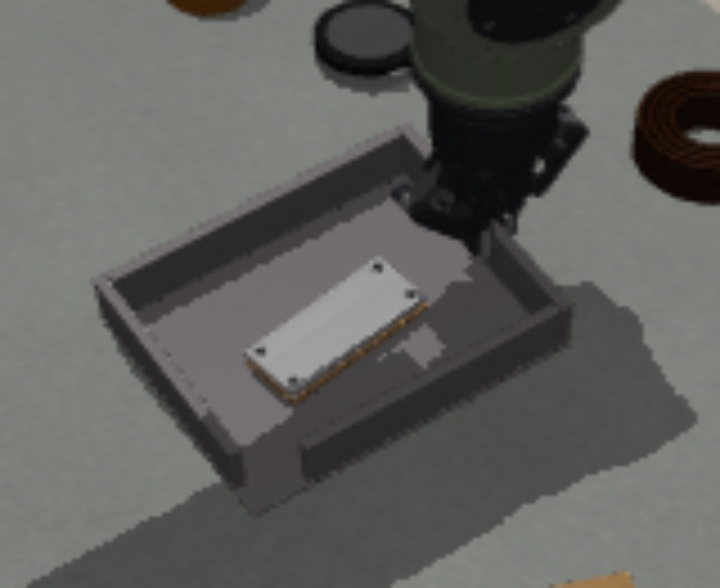

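Tilted about 9° and held, with the pile at about (340,325) not yet sliding. I continue slowly.

```bash
cat > step.py <<'E'
from tilt import *
import sys
# rows from the nominal 9 deg pose, expressed in that pose's axes
s=sensors.state()
print(s["force"].round(1),s["width"],s["q"].round(2))
a0=(np.array([.64903,.02289,.04559]),Ro.from_euler("xyz",[-3.141,0,1.496]))
f=float(sys.argv[1]);b=tilt(*a0,f,.004)
for g in map(float,sys.argv[2:]):print(g,end=" ");go(*tilt(*a0,g,.004),b)
E
python3 step.py 9 12 15; python3 step.py 15 18 21;python3 step.py 21 24 27;python3 step.py 27 30 33
```

```text
[ 0.6  0.3 -5.9] 0.007504083162939123 [-0.09  1.    0.12  1.52 -0.4   0.54  0.23]
12.0 row [-0.0025, -0.0025, -0.0154] [-0.07, 0.071, -0.0] rows>= 0.2
15.0 row [-0.0057, -0.0056, -0.0306] [-0.141, 0.142, -0.0] rows>= 0.4
[ 0.6  0.3 -5.9] 0.007504083162939123 [-0.09  1.    0.12  1.52 -0.4   0.54  0.23]
18.0 row [-0.0025, -0.0025, -0.0154] [-0.07, 0.071, -0.0] rows>= 0.2
21.0 row [-0.0057, -0.0056, -0.0306] [-0.141, 0.142, -0.0] rows>= 0.4
[ 0.6  0.3 -5.9] 0.007504083162939123 [-0.09  1.    0.12  1.52 -0.4   0.54  0.23]
24.0 row [-0.0025, -0.0025, -0.0154] [-0.07, 0.071, -0.0] rows>= 0.2
27.0 row [-0.0057, -0.0056, -0.0306] [-0.141, 0.142, -0.0] rows>= 0.4
[ 0.6  0.3 -5.9] 0.007504083162939123 [-0.09  1.    0.12  1.52 -0.4   0.54  0.23]
30.0 row [-0.0025, -0.0025, -0.0154] [-0.07, 0.071, -0.0] rows>= 0.2
33.0 row [-0.0057, -0.0056, -0.0306] [-0.141, 0.142, -0.0] rows>= 0.4
```

Each 6° step uses the same increments.

Emit:
play_rows(
  commands=[
    [0.95,-0.0004,-0.0004,-0.0026,-0.012,0.012,0],
    [0.95,-0.0008,-0.0008,-0.0052,-0.024,0.024,0],
    [0.95,-0.0012,-0.0012,-0.0077,-0.035,0.035,0],
    [0.95,-0.0016,-0.0016,-0.0103,-0.047,0.047,0],
    [0.95,-0.002,-0.002,-0.0128,-0.059,0.059,0],
    [0.95,-0.0025,-0.0025,-0.0154,-0.07,0.071,0],
    [0.95,-0.003,-0.003,-0.018,-0.082,0.082,0],
    [0.95,-0.0035,-0.0035,-0.0205,-0.094,0.094,0],
    [0.95,-0.004,-0.004,-0.023,-0.106,0.106,0],
    [0.95,-0.0046,-0.0046,-0.0255,-0.118,0.118,0],
    [0.95,-0.0051,-0.0051,-0.028,-0.129,0.13,0],
    [0.95,-0.0057,-0.0056,-0.0306,-0.141,0.142,0],
  ],
)

```text
time: 20.0
eef_pos: [0.634, 0.0102, 0.1045]
eef_rot: [2.957, -0.185, 1.513]
force: [0.1, -0.1, -5.6]
width: 0.007
gripper_force: 97.9
```

Emit:
play_rows(
  commands=[
    [0.95,0,0,0,0,0,0],
    [0.95,0,0,0,0,0,0],
    [0.95,0,0,0,0,0,0],
    [0.95,0,0,0,0,0,0],
  ],
)

```text
time: 20.5
eef_pos: [0.6341, 0.0104, 0.1044]
eef_rot: [2.958, -0.185, 1.513]
force: [0.8, 0.0, -6.0]
width: 0.0073
gripper_force: 98.1
```

```bash
python3 - <<'E'
from tilt import *
s=sensors.state();print(s["force"],s["width"],s["eef_pos"],s["q"].round(2))
d,P=topo("side","pics/s5.png")
E
```

```text
[ 0.75572177  0.01491698 -6.0447755 ] 0.007317618717638686 [0.63406761 0.01040206 0.104356  ] [ 0.01  0.94  0.01  1.62 -0.44  0.42  0.33]
```

View pics/s5.png

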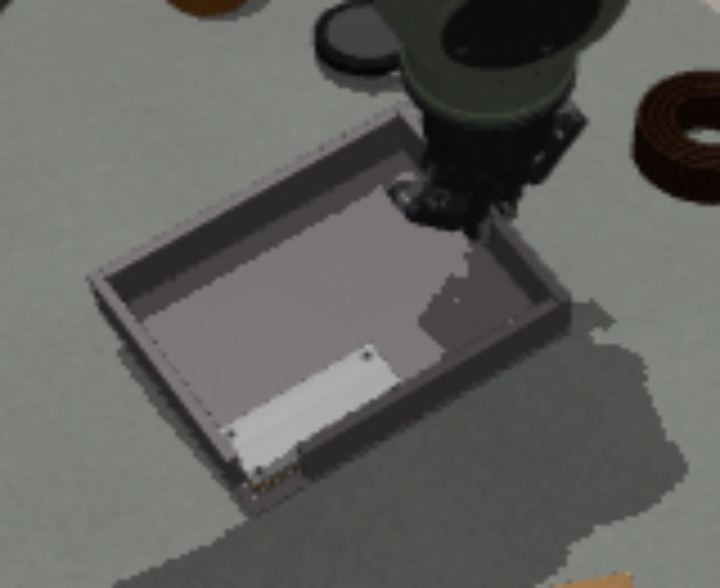

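The pile has slid into the open corner, at about (310,420). I tilt further, slowly, to seat it.

Emit:
play_rows(
  commands=[
    [0.95,-0.0008,-0.0008,-0.0052,-0.024,0.024,0],
    [0.95,-0.0016,-0.0016,-0.0103,-0.047,0.047,0],
    [0.95,-0.0025,-0.0025,-0.0154,-0.07,0.071,0],
    [0.95,-0.0035,-0.0035,-0.0205,-0.094,0.094,0],
    [0.95,-0.0046,-0.0046,-0.0255,-0.118,0.118,0],
    [0.95,-0.0057,-0.0056,-0.0306,-0.141,0.142,0],
  ],
)

```text
time: 21.3
eef_pos: [0.6251, 0.0024, 0.1253]
eef_rot: [2.879, -0.258, 1.53]
force: [-0.5, 0.2, -5.8]
width: 0.0067
gripper_force: 98.0
```

Emit:
play_rows(
  commands=[
    [0.95,-0.0008,-0.0008,-0.0052,-0.024,0.024,0],
    [0.95,-0.0016,-0.0016,-0.0103,-0.047,0.047,0],
    [0.95,-0.0025,-0.0025,-0.0154,-0.07,0.071,0],
    [0.95,-0.0035,-0.0035,-0.0205,-0.094,0.094,0],
    [0.95,-0.0046,-0.0046,-0.0255,-0.118,0.118,0],
    [0.95,-0.0057,-0.0056,-0.0306,-0.141,0.142,0],
  ],
)

```text
time: 22.05
eef_pos: [0.6148, -0.0067, 0.1446]
eef_rot: [2.799, -0.329, 1.553]
force: [-0.3, -0.9, -5.9]
width: 0.0077
gripper_force: 98.2
```

Emit:
play_rows(
  commands=[
    [0.95,-0.0008,-0.0008,-0.0052,-0.024,0.024,0],
    [0.95,-0.0016,-0.0016,-0.0103,-0.047,0.047,0],
    [0.95,-0.0025,-0.0025,-0.0154,-0.07,0.071,0],
    [0.95,-0.0035,-0.0035,-0.0205,-0.094,0.094,0],
    [0.95,-0.0035,-0.0035,-0.0205,-0.094,0.094,0],
    [0.95,-0.0035,-0.0035,-0.0205,-0.094,0.094,0],
    [0.95,-0.0035,-0.0035,-0.0205,-0.094,0.094,0],
    [0.95,-0.0035,-0.0035,-0.0205,-0.094,0.094,0],
    [0.95,-0.0035,-0.0035,-0.0205,-0.094,0.094,0],
    [0.95,-0.0035,-0.0035,-0.0205,-0.094,0.094,0],
  ],
)

```text
time: 23.3
eef_pos: [0.6072, -0.0132, 0.1564]
eef_rot: [2.744, -0.374, 1.572]
force: [-0.2, -0.1, -5.9]
width: 0.0075
gripper_force: 98.1
```

```bash
python3 - <<'E'
from tilt import *
s=sensors.state();print(s["force"],s["width"],s["eef_pos"],s["q"].round(2))
d,P=topo("side","pics/s6.png")
# tote frame: nominal grasp rotation -> tote attitude
R=Ro.from_euler("xyz",s["eef_rot"]);T=R*Ro.from_euler("xyz",[-3.141,0,1.496]).inv()*Rt
print("nominal tote axes z-comp",T.as_matrix()[2].round(3))
# fit floor plane: points of the tote floor in tote frame
G0=np.array([.64903,.02289,.04559]);gl=Rt.inv().apply(G0-c0);org=s["eef_pos"]-T.apply(gl)
Qs=[]
for n in("side","top"):
    if n=="top": d=imaging.snapshot("top");P=cloud(d)
    L=T.inv().apply((P-org).reshape(-1,3)).reshape(P.shape)
    m=(abs(L[...,0])<.1)&(abs(L[...,1]-.02)<.05)&(abs(L[...,2]-.004)<.012)&(d["depth"]>0)&(L[...,0]<.06)
    m=cv2.erode(m.astype(np.uint8),np.ones((3,3)))>0
    q=L[m]; A=np.c_[q[:,:2],np.ones(len(q))];co=np.linalg.lstsq(A,q[:,2],rcond=None)[0];print(n,"floor z=",co.round(4),len(q))
    pl=masks(d)[0]&(abs(L[...,0]+.03)<.09)&(abs(L[...,1]+.04)<.06)&(L[...,2]>.015)&(L[...,2]<.045)
    for c in comps(d,pl,60,3000):
        q=L[c];(x,y),(w,h),a=cv2.minAreaRect((q[:,:2]*1000).astype(np.float32));print("plate_b",x,y,w,h,a,np.median(q[:,2]))
    m=(L[...,2]>.042)&(L[...,2]<.058)&(abs(L[...,0])<.13)&(abs(L[...,1])<.105)
    c=max(comps(d,m,60,9000),key=lambda z:z.sum());q=L[c];print("rim ext",np.percentile(q[:,:2],[1,99],axis=0).round(4).tolist())
E
```

```text
[-0.15584151 -0.07934883 -5.9274717 ] 0.007491434979645366 [ 0.60717309 -0.01317359  0.15640428] [ 0.4   0.86 -0.46  1.86 -0.5   0.12  0.56]
nominal tote axes z-comp [0.363 0.364 0.858]
side floor z= [ 0.0086 -0.007   0.0034] 1794
plate_b -48.6865348815918 -56.71600341796875 108.6787109375 43.351009368896484 0.9368367195129395 0.02517721237451967
rim ext [[-0.1126, -0.0628], [0.0586, 0.092]]
top floor z= [ 0.011  -0.0015  0.0028] 1441
plate_b -53.232357025146484 -47.832305908203125 93.81298828125 28.862041473388672 5.8864665031433105 0.023904592774776218
rim ext [[-0.1132, -0.061], [0.1161, 0.0919]]
```

View pics/s6.png

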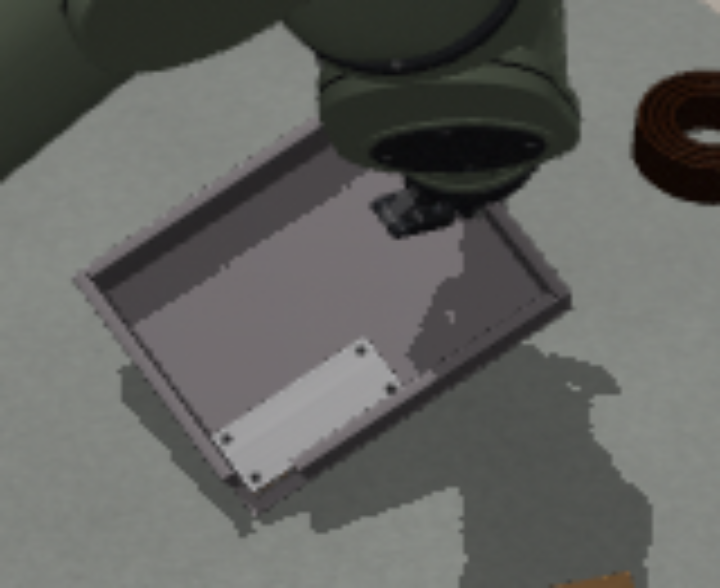

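The plate on top sits flush in the open corner, at about (310,415): roughly (-50.5, -58.7) mm in the tote frame, parallel within 1°. The tilt is 31° and steady.

```bash
python3 -c "
from bench import manip;print(manip.close_job())"
```

```text
the job is handed in; nothing more can be done
None
```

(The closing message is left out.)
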